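# Weigh the wooden crate on the bench spring balance

## Task

Weigh the rectangular slatted wooden crate: hang it by its wire bail on the hook of the spring balance, lowering it slowly so that the spring takes the weight gently and the hook never drops with a jerk or hits its bottom stop. Let go once the hook carries it, and leave it hanging freely with the pointer at rest. Leave the round steel pan where it stands.

Things in the scene. Friction and masses are not known exactly. Their poses are not given: they have to be found in the camera images.
- crate: Slatted wood crate to weigh, 82 (x) x 112 (y) x 48 mm, 0.4-0.6 kg. Origin: underside centre. Its wire bail (8 mm wire) stands in the y-z plane: peak underside at z 125 mm; wire at y +/-30 mm, z 119; y +/-58, z 60. The hook goes under the peak along x, either way round. Above: stem, then dark wood grip 30 (x) x 14 (y, to pinch) x 40 mm, z 150-190. Starts in either of two places, yaw +/-0.45.
- pan: Not to be moved: round steel pan, 108 mm across, 48 mm high, 0.35 kg, with the same bail and grip as the crate (190 mm high in all). Origin: underside centre, z up. It stands in the other of the two places.
- hook_saddle (a point): Seat of the balance's hook, top of the 8 mm wire where the bail rests; 200 mm up when unloaded, sinks with the hook. Open end to -x (roughly to the robot): seat flat x -9 to +9 mm, tip at x -27 rises 22 mm over the seat; at the back it rises 18 mm by x +29. Column axis x +95, column top 252 mm above the bench, base plate 12 mm thick from x +25. Fixed to the bench, yaw +/-0.2.
- scale_hook (a joint): Downward travel of the sprung hook and its pointer, m: 0 unloaded (top stop), bottom stop at 0.06. Spring 160 N/m, lightly damped, 0.16 N preload: the crate's weight sinks it 24 to 36 mm.

How it is judged (in metres and radians):
On the way:
1. the crate is lifted clear of the bench (height (world z) of crate above 0.03 m and value of joint scale_hook below 0.01 m), for 0.2 s.
At the end, for the whole second after the job is handed in: The crate hangs from the hook by the peak of its bail (its middle within 30 mm of the hook's seat seen from above, tilted less than 15 degrees, clear of the bench), the hook has sunk 15 to 50 mm and hook and crate are at rest; the pan stands within 30 mm of where it was (value of joint scale_hook between 0.015 and 0.05 m and velocity of joint scale_hook between -0.02 and 0.02 m/s and height (world z) of crate above 0.02 m and z of hook_saddle in the frame of crate between 0.105 and 0.14 m and horizontal distance between crate and hook_saddle below 0.03 m and angle between each of crate, pan's own z axis and vertical below 0.26 rad and linear speed of crate below 0.05 m/s and distance of pan from where it was at the start of the episode below 0.03 m); the robot touches nothing.
It fails at once if the hook drops with a jerk (faster than 0.25 m/s) (velocity of joint scale_hook above 0.25 m/s).
It fails at once if the hook hits its bottom stop (value of joint scale_hook above 0.057 m).
It fails at once if the pan is knocked or moved (distance of pan from where it was at the start of the episode above 0.03 m or angle between pan's own z axis and vertical above 0.26 rad).
It also fails if it takes over 48 s, if anything falls off the work surface, if the arm or the gripper's body presses on something with over 40 N, if the wrist force passes 120 N, or if a joint passes its speed limit or range.

## Robot

A 6-joint arm with a two-finger parallel gripper is mounted at the origin on a cart in front of the work surface, level with it; the furniture and walls round the work are solid. World frame = base frame: x ahead of the robot, y to its left, z up, the work surface at z = 0. Lengths are in mm, angles in degrees, forces in N, time in s.
With the tool pointing down it reaches from about 325 to 1000 mm from the base axis. Payload 5.1 kg.
Tool frame: the origin (TCP) lies at the very end of the fingers, on their centre line; the grasp point (between the pads) lies 19 mm behind it; z points along the fingers, y is the line along which they close (so a half turn about z gives the same grasp; the last joint's range is limited). The gripper opens to 85 mm and grips with 20 to 120 N. Pads are 22 mm wide; open, the fingers measure 114 mm over their backs; the gripper's body (76 mm by 85 mm) begins 54 mm behind the grasp point. The pads swing forward as they close: fully open they stand 13 mm farther back than shut.
Start: joints at [63.621, 7.093, 94.555, -0, 78.352, -4.733], TCP at [239.789, 604.14, 197.522] pointing down, gripper open.
Joint ranges: [-149.61, 149.61], [-58.7, 133.49], [1.44, 155.28], [-77.14, 257.14], [18.33, 153.61], [-166.67, 166.67]. Speed limits (degrees/s): [147.25, 147.25, 180, 180, 180, 180].

## Interface

Orientations are given as [roll, pitch, yaw] about the fixed x, y, z axes, in that order (R = Rz(yaw) Ry(pitch) Rx(roll)).
In Python, from cell import ctrl, optics gives the robot as it stands.
- The arm moves only by the tool jog_arm, never from a script. Its argument "increments" is a list of rows, each an object of numbers: "tx", "ty", "tz": the shift along the world's x, y, z in mm; "ax", "ay", "az": the turn, a rotation vector about the world's x, y, z in degrees; "gripper": the opening, from 0 (shut) to 1 (fully open). In form: [{"tx": .., "ty": .., "tz": .., "ax": .., "ay": .., "az": .., "gripper": ..}, ...]. A call has 1 to 12 rows; each row shifts and turns the commanded pose from where the row before left it; what a row does not reach is not made up. A row lasts 1/8 s, in which the tool goes at most 62.5 mm and 10.7 degrees, less where a joint would pass 70% of its speed; a pose out of reach is approached as far as the arm can. A call with a gripper value outside its range is refused whole. The fingers move at their own pace and stop on an object; "force" is the grip in N (left out, the last holds). Time passes only in rows, so rows that do not move let the fingers close. It gives the time, the measured TCP pose, the force, the opening and the grip force at its end, in the units of the state.
- ctrl.read_state(): the state, without advancing time (a new reading comes with each control period).
- optics.snapshot(name): name is "scene" or "top" or "wrist"; returns a dict with "img" (384x512x3 uint8, blue, green, red), "fx", "fy", "cx", "cy" (pixels), "position" and "rotation" of the camera in the world. Camera axes: x right, y up, looking along -z (the intrinsics and any distortion apply to the point x, -y, -z); pixel columns grow to the right and rows downward; lengths in mm; the calibration is good to about 2 mm. A picture is of the moment at which its call begins. There is no depth.
- ctrl.finish_job(): hands the job in; it is judged then, once.
The state is a dict: "time": time; "joints": joint angles; "joint_vel": joint speeds; "tau": joint torques, N m; "eef_pos": TCP position; "eef_rot": TCP orientation; "force": force on the tool from outside, world axes, zero at the start; "moment": the same for the moment, N m; "gripper_width": finger opening in mm; "finger_force": force on a finger pad.
Only numpy, scipy, OpenCV 4.12 (cv2) and the standard library are available. Lean on these libraries where they do the work, as an engineer would, in place of code of your own. Each camera call takes 0.05 s, during which the arm holds its last target. There are 200 camera calls.

## Working session

There is one attempt and no reset: what is moved stays moved. The work goes in short steps, Python scripts to look and compute and a tool call to move; the robot and the scene stay as the last step left them, time stands still between calls to the robot, and variables do not carry over. Pictures are saved under pics/ and viewed, at most 10 in all, crops included, and the job is handed in when it is done.

Besides the shell and the picture viewer there is one more tool, called after "Call:" as a command line: name --argument value ..., lists and objects as JSON in quotes. jog_arm: Moves the arm, as the interface text tells. Its arguments: {"type":"object","properties":{"increments":{"type":"array"},"force":{"type":"number"}},"required":["increments"]}

```bash
mkdir -p pics
cat > h.py <<'E'
import numpy as np,cv2
from cell import ctrl,optics
def snap(n,f):
    s=optics.snapshot(n); cv2.imwrite('pics/'+f,s['img'])
    import pickle; pickle.dump(s,open('pics/'+f+'.pkl','wb')); return s
def load(f):
    import pickle; return pickle.load(open('pics/'+f+'.pkl','rb'))
def ray(s,u,v):
    d=np.array([(u-s['cx'])/s['fx'],-(v-s['cy'])/s['fy'],-1.]); return np.array(s['position']),np.array(s['rotation'])@d
def onz(s,u,v,z):
    p,d=ray(s,u,v); return np.round(p+d*(z-p[2])/d[2],1)
def proj(s,P):
    c=(np.atleast_2d(P)-np.array(s['position']))@np.array(s['rotation'])
    return np.c_[s['cx']-s['fx']*c[:,0]/c[:,2], s['cy']+s['fy']*c[:,1]/c[:,2]]
E
python3 - <<'E'
from h import *
a=snap('top','top1.png');b=snap('scene','sc1.png')
for s in(a,b): print({k:v for k,v in s.items() if k!='img'})
cv2.imwrite('pics/both.png',cv2.resize(np.vstack([a['img'],b['img']]),None,fx=.78,fy=.78))
E
```

```text
{'fx': 425.51341105523494, 'fy': 425.51341105523494, 'cx': 254.52006600320158, 'cy': 192.60444889417292, 'position': array([ 311.18824155,  -52.86089587, 1139.45875992]), 'rotation': array([ 1.27954620e+01, -6.32128788e-02, -9.66545063e+01])}
{'fx': 429.15262522789556, 'fy': 429.15262522789556, 'cx': 247.60710048454334, 'cy': 193.8131356871124, 'position': array([-383.49503908, -556.52347926,  738.7070289 ]), 'rotation': array([ 60.23558757,   0.98130685, -61.77116523])}
```

View pics/top1.png

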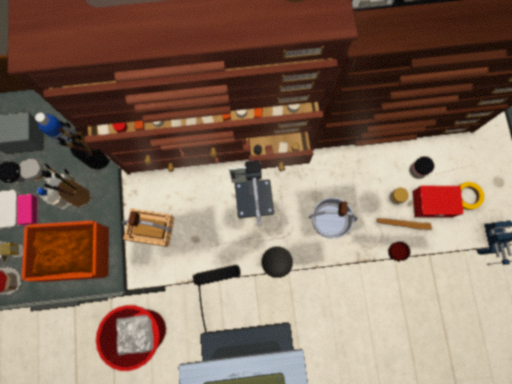

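View pics/sc1.png

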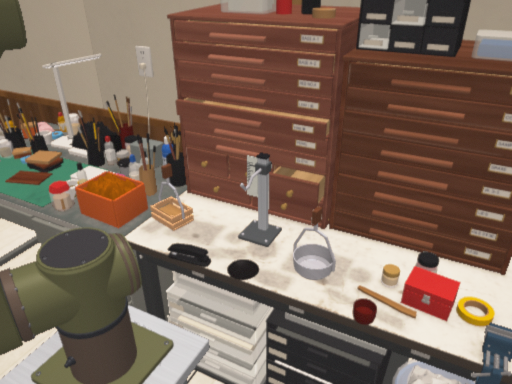

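Top view: the crate is at the left (148,228), with its grip near (135,216). The pan is at (332,217) and the balance at (252,195). Camera rotations are rpy in degrees. Next I'll enlarge crops for measurement.

```bash
cat > fix.py <<'E'
s=open('h.py').read()
s=s.replace("import numpy as np,cv2","import numpy as np,cv2\nfrom scipy.spatial.transform import Rotation as Ro\ndef rot(s): return Ro.from_euler('xyz',s['rotation'],degrees=True).as_matrix()")
s=s.replace("np.array(s['rotation'])@d","rot(s)@d").replace("@np.array(s['rotation'])","@rot(s)")
s+='''
def tri(*o):
    A=np.zeros((3,3));b=np.zeros(3)
    for s,u,v in o:
        p,d=ray(s,u,v);d/=np.linalg.norm(d);M=np.eye(3)-np.outer(d,d);A+=M;b+=M@p
    return np.round(np.linalg.solve(A,b),1)
'''
open('h.py','w').write(s)
E
python3 fix.py
python3 - <<'E'
from h import *
a=load('top1.png');b=load('sc1.png')
c=[cv2.resize(x,(400,300),interpolation=cv2.INTER_CUBIC) for x in (a['img'][195:255,115:195],a['img'][153:228,210:310],b['img'][172:232,145:225],b['img'][145:250,220:360])]
cv2.imwrite('pics/crop1.png',np.vstack([np.hstack(c[:2]),np.hstack(c[2:])]))
print(onz(a,148,228,48),onz(a,135,216,190),onz(a,332,217,0),onz(a,254,195,12))
E
```

```text
[496.  201.1  48. ] [502.6 195.6 190. ] [ 476.4 -284.9    0. ] [558.9 -81.6  12. ]
```

View pics/crop1.png

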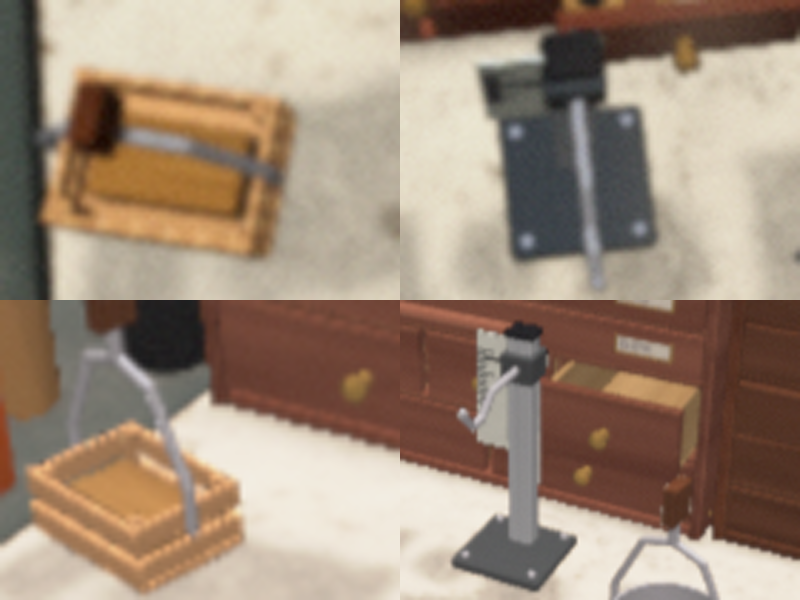

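Crops: the crate top rim corners, the grip top, the plate bolts and the hook tip (top ≈(259,224), scene ≈(241,184)) are all readable. Computing positions from them.

Run:
```python
from h import *
a=load('top1.png');b=load('sc1.png')
T=lambda x,y:(115+x/5,195+y/5)
c=np.array([onz(a,*T(*q),48) for q in((80,68),(290,97),(262,240),(45,218))]);print(c,c.mean(0))
d=c[0]+c[3]-c[1]-c[2];print('crate y axis',np.degrees(np.arctan2(-d[0],d[1])))
print('grip top',onz(a,*T(88,112),190))
B=lambda x,y:(210+x/4,153+y/4)
p=np.array([onz(a,*B(*q),12) for q in((115,132),(228,120),(245,240),(126,243))]);print(p,p.mean(0))
d=p[0]+p[1]-p[2]-p[3];e=p[0]+p[3]-p[1]-p[2];print(np.degrees([np.arctan2(d[1],d[0]),np.arctan2(-e[0],e[1])]))
print('tip',onz(a,*B(197,285),222),tri((a,*B(197,283)),(b,241,184)))
print(proj(a,[[502,195,190]]),proj(b,[[502,195,190]]))
from cell import ctrl
s=ctrl.read_state();print(s['time'],s['eef_rot'],s['gripper_width'])
```

```text
[[552.  242.1  48. ]
 [524.1 134.4  48. ]
 [451.6 154.2  48. ]
 [475.8 264.   48. ]] [500.875 198.675  48.   ]
crate y axis -13.470822507112334
grip top [500.1 201.2 190. ]
[[ 588.7  -43.2   12. ]
 [ 588.2 -120.7   12. ]
 [ 504.3 -121.9   12. ]
 [ 511.6  -42.3   12. ]] [548.2   -82.025  12.   ]
[ 0.1067622  -2.84239591]
tip [446.8 -80.1 222. ] [448.3 -80.5 219.8]
[[135.28215416 216.24475215]] [[167.96590899 165.23984519]]
0.1 [-1.79891050e+02 -9.61875929e-03  1.58353067e+02] 85.78481619176732
```

Call:
jog_arm --increments '[{"tz": 35,"az": 4},{"tz": 35,"az": 4},{"tx": 26,"ty": -40},{"tx": 26,"ty": -40},{"tx": 26,"ty": -40},{"tx": 26,"ty": -40},{"tx": 26,"ty": -40},{"tx": 26,"ty": -40},{"tx": 26,"ty": -40},{"tx": 26,"ty": -40},{"tx": 26,"ty": -42},{"tx": 26,"ty": -42}]'

```text
$.increments[0]: bad value
```

Call:
jog_arm --increments '[{"tz": 0},{"tz": 0}]'

```text
$.increments[0]: bad value
```

Run:
```python
from h import *
w=snap('wrist','w1.png')
s=ctrl.read_state();print(s['time'],s['eef_pos'],s['eef_rot'],s['force'],w['position'],w['rotation'])
p,y=np.array([500,200,0.]),np.radians(-13.5)
print(proj(w,[[500,200,190],[500,200,0]]))
```

```text
0.15 [239.54324225 603.67202982 196.51829145] [-1.79906330e+02 -8.64160526e-03  1.58352916e+02] [-0.52527951  0.0119748   0.05106088] [170.09114599 632.55400825 373.27713425] [-17.2525179    0.16421753  68.43776365]
[[ -5.768522   552.55080965]
 [ 89.30433523 387.79787434]]
```

View pics/w1.png

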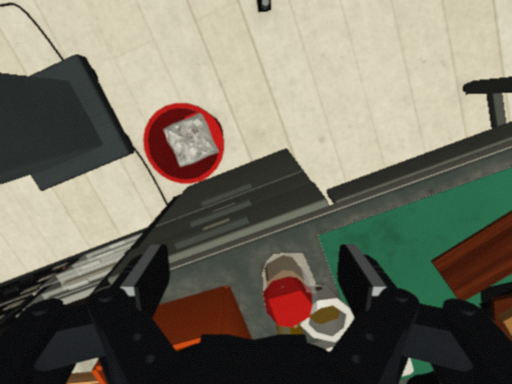

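The wrist picture shows only the start view, because the move was refused. It seems every row needs all its fields, so I'll resend with them filled in.

Call:
jog_arm --increments '[{"tx": 0,"ty": 0,"tz": 35,"ax": 0,"ay": 0,"az": 4,"gripper": 1},{"tx": 0,"ty": 0,"tz": 35,"ax": 0,"ay": 0,"az": 4,"gripper": 1},{"tx": 26,"ty": -40,"tz": 0,"ax": 0,"ay": 0,"az": 0,"gripper": 1},{"tx": 26,"ty": -40,"tz": 0,"ax": 0,"ay": 0,"az": 0,"gripper": 1},{"tx": 26,"ty": -40,"tz": 0,"ax": 0,"ay": 0,"az": 0,"gripper": 1},{"tx": 26,"ty": -40,"tz": 0,"ax": 0,"ay": 0,"az": 0,"gripper": 1},{"tx": 26,"ty": -40,"tz": 0,"ax": 0,"ay": 0,"az": 0,"gripper": 1},{"tx": 26,"ty": -40,"tz": 0,"ax": 0,"ay": 0,"az": 0,"gripper": 1},{"tx": 26,"ty": -40,"tz": 0,"ax": 0,"ay": 0,"az": 0,"gripper": 1},{"tx": 26,"ty": -40,"tz": 0,"ax": 0,"ay": 0,"az": 0,"gripper": 1},{"tx": 26,"ty": -42,"tz": 0,"ax": 0,"ay": 0,"az": 0,"gripper": 1},{"tx": 26,"ty": -42,"tz": 0,"ax": 0,"ay": 0,"az": 0,"gripper": 1}]'

```text
time: 1.65
eef_pos: [500.2, 198.7, 267.2]
eef_rot: [-180.0, -0.0, 166.4]
force: [0.3, 0.4, 0.5]
gripper_width: 85.1
finger_force: 0.0
```

Run:
```python
from h import *
w=snap('wrist','w2.png')
s=ctrl.read_state();print(s['time'],s['eef_pos'],s['eef_rot'])
print(proj(w,[[500,200,190],[500,200,48]]))
```

```text
1.7 [502.72056228 194.21171315 267.05307717] [-1.79794551e+02  1.30791530e-01  1.66105022e+02]
[[253.47810653 188.10826016]
 [253.3938498  159.21934692]]
```

View pics/w2.png

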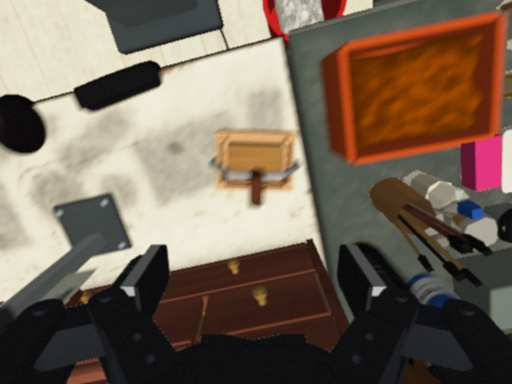

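Run:
```python
from h import *
w=load('w2.png');print(w['fx'],w['position'])
c=cv2.resize(w['img'][120:215,200:310],None,fx=7,fy=6,interpolation=cv2.INTER_CUBIC);cv2.imwrite('pics/c2.png',c[:600])
```

```text
289.532347065631 [427.50527898 217.22712076 444.15479428]
```

View pics/c2.png

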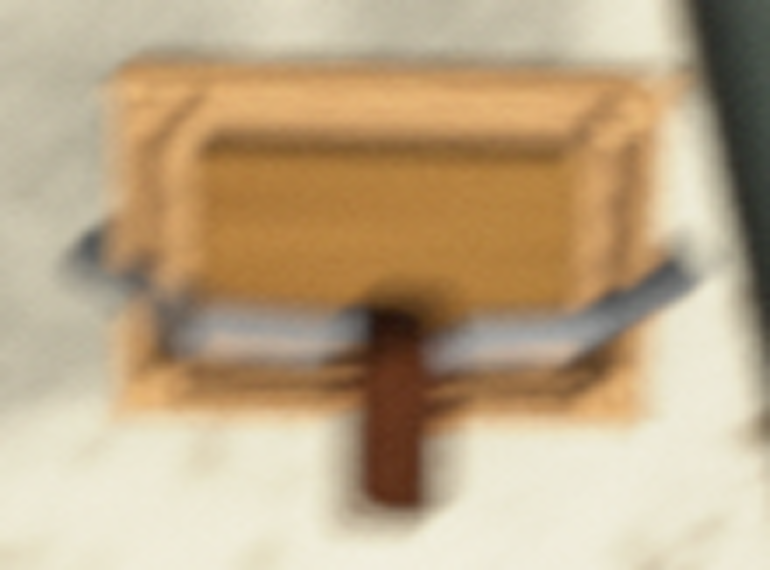

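Run:
```python
from h import *
w=load('w2.png');a=load('top1.png')
print(onz(w,256,189.2,190),onz(w,256,189.2,180))
p=np.array([onz(w,200+x/7,120+y/6,48) for x,y in((120,75),(655,85),(635,410),(120,410))]);print(p,p.mean(0))
print(ctrl.read_state()['eef_pos'],ctrl.read_state()['eef_rot'])
```

```text
[501.6 202.  190. ] [504.5 201.4 180. ]
[[453.2 161.1  48. ]
 [479.5 260.6  48. ]
 [553.3 241.9  48. ]
 [528.7 139.9  48. ]] [503.675 200.875  48.   ]
[502.72056228 194.21171315 267.05307717] [-1.79794551e+02  1.30791530e-01  1.66105022e+02]
```

Call:
jog_arm --increments '[{"tx": 2,"ty": 1,"tz": 0,"ax": 0,"ay": 0,"az": 0,"gripper": 1},{"tx": 0,"ty": 0,"tz": 0,"ax": 0,"ay": 0,"az": 0,"gripper": 1},{"tx": 0,"ty": 0,"tz": -20,"ax": 0,"ay": 0,"az": 0,"gripper": 1},{"tx": 0,"ty": 0,"tz": -20,"ax": 0,"ay": 0,"az": 0,"gripper": 1},{"tx": 0,"ty": 0,"tz": -20,"ax": 0,"ay": 0,"az": 0,"gripper": 1},{"tx": 0,"ty": 0,"tz": -20,"ax": 0,"ay": 0,"az": 0,"gripper": 1},{"tx": 0,"ty": 0,"tz": -20,"ax": 0,"ay": 0,"az": 0,"gripper": 1},{"tx": 0,"ty": 0,"tz": -14,"ax": 0,"ay": 0,"az": 0,"gripper": 1},{"tx": 0,"ty": 0,"tz": 0,"ax": 0,"ay": 0,"az": 0,"gripper": 1},{"tx": 0,"ty": 0,"tz": 0,"ax": 0,"ay": 0,"az": 0,"gripper": 1}]'

```text
time: 2.95
eef_pos: [502.4, 201.3, 154.3]
eef_rot: [180.0, 0.1, 166.4]
force: [0.2, 0.1, 0.4]
gripper_width: 85.6
finger_force: 0.0
```

Call:
jog_arm --force 60 --increments '[{"tx": 0,"ty": 0,"tz": 0,"ax": 0,"ay": 0,"az": 0,"gripper": 0},{"tx": 0,"ty": 0,"tz": 0,"ax": 0,"ay": 0,"az": 0,"gripper": 0},{"tx": 0,"ty": 0,"tz": 0,"ax": 0,"ay": 0,"az": 0,"gripper": 0},{"tx": 0,"ty": 0,"tz": 0,"ax": 0,"ay": 0,"az": 0,"gripper": 0},{"tx": 0,"ty": 0,"tz": 0,"ax": 0,"ay": 0,"az": 0,"gripper": 0},{"tx": 0,"ty": 0,"tz": 0,"ax": 0,"ay": 0,"az": 0,"gripper": 0},{"tx": 0,"ty": 0,"tz": 0,"ax": 0,"ay": 0,"az": 0,"gripper": 0},{"tx": 0,"ty": 0,"tz": 0,"ax": 0,"ay": 0,"az": 0,"gripper": 0}]'

```text
time: 3.95
eef_pos: [502.0, 201.4, 154.0]
eef_rot: [180.0, 0.0, 166.4]
force: [-1.3, 2.3, 4.0]
gripper_width: 11.1
finger_force: 58.8
```

Call:
jog_arm --increments '[{"tx": 0,"ty": 0,"tz": 5,"ax": 0,"ay": 0,"az": 0,"gripper": 0},{"tx": 0,"ty": 0,"tz": 10,"ax": 0,"ay": 0,"az": 0,"gripper": 0},{"tx": 0,"ty": 0,"tz": 20,"ax": 0,"ay": 0,"az": 0,"gripper": 0},{"tx": 0,"ty": 0,"tz": 20,"ax": 0,"ay": 0,"az": 0,"gripper": 0},{"tx": 0,"ty": 0,"tz": 20,"ax": 0,"ay": 0,"az": 0,"gripper": 0},{"tx": 0,"ty": 0,"tz": 20,"ax": 0,"ay": 0,"az": 0,"gripper": 0},{"tx": 0,"ty": 0,"tz": 13,"ax": 0,"ay": 0,"az": 0,"gripper": 0},{"tx": 0,"ty": 0,"tz": 7,"ax": 0,"ay": 0,"az": 0,"gripper": 0},{"tx": 0,"ty": 0,"tz": 0,"ax": 0,"ay": 0,"az": 0,"gripper": 0},{"tx": 0,"ty": 0,"tz": 0,"ax": 0,"ay": 0,"az": 0,"gripper": 0}]'

```text
time: 5.2
eef_pos: [501.3, 201.0, 267.4]
eef_rot: [-179.9, -0.1, 166.4]
force: [0.5, 0.2, -4.8]
gripper_width: 10.9
finger_force: 58.7
```

Call:
jog_arm --increments '[{"tx": -5,"ty": -12,"tz": 0,"ax": 0,"ay": 0,"az": 1,"gripper": 0},{"tx": -10,"ty": -26,"tz": 0,"ax": 0,"ay": 0,"az": 1,"gripper": 0},{"tx": -10,"ty": -30,"tz": 0,"ax": 0,"ay": 0,"az": 1.5,"gripper": 0},{"tx": -10,"ty": -30,"tz": 0,"ax": 0,"ay": 0,"az": 1.5,"gripper": 0},{"tx": -10,"ty": -30,"tz": 0,"ax": 0,"ay": 0,"az": 1.5,"gripper": 0},{"tx": -10,"ty": -30,"tz": 0,"ax": 0,"ay": 0,"az": 1.5,"gripper": 0},{"tx": -10,"ty": -30,"tz": 0,"ax": 0,"ay": 0,"az": 1.5,"gripper": 0},{"tx": -10,"ty": -30,"tz": 0,"ax": 0,"ay": 0,"az": 1.5,"gripper": 0},{"tx": -10,"ty": -30,"tz": 0,"ax": 0,"ay": 0,"az": 1,"gripper": 0},{"tx": -9,"ty": -22,"tz": 0,"ax": 0,"ay": 0,"az": 0.5,"gripper": 0},{"tx": -3,"ty": -12,"tz": 0,"ax": 0,"ay": 0,"az": 0,"gripper": 0},{"tx": 0,"ty": 0,"tz": 0,"ax": 0,"ay": 0,"az": 0,"gripper": 0}]'

```text
time: 6.7
eef_pos: [404.5, -81.4, 268.3]
eef_rot: [180.0, -0.0, 178.8]
force: [0.4, -0.3, -5.2]
gripper_width: 10.8
finger_force: 58.6
```

Run:
```python
from h import *
w=snap('wrist','w3.png');a=snap('top','t3.png');b=snap('scene','s3.png')
s=ctrl.read_state();print(s['time'],s['eef_pos'],s['eef_rot'],s['force'])
A=cv2.resize(a['img'][150:270,180:340],(400,300),interpolation=cv2.INTER_CUBIC)
B=cv2.resize(b['img'][110:260,170:370],(400,300),interpolation=cv2.INTER_CUBIC)
W=cv2.resize(w['img'],(400,300))
cv2.imwrite('pics/c3.png',np.vstack([np.hstack([A,B]),np.hstack([W,W*0])]))
```

```text
6.85 [404.96771177 -80.18585145 268.45495606] [1.79953057e+02 3.96312925e-03 1.78900530e+02] [-0.13898905 -0.10130191 -5.11336528]
```

View pics/c3.png

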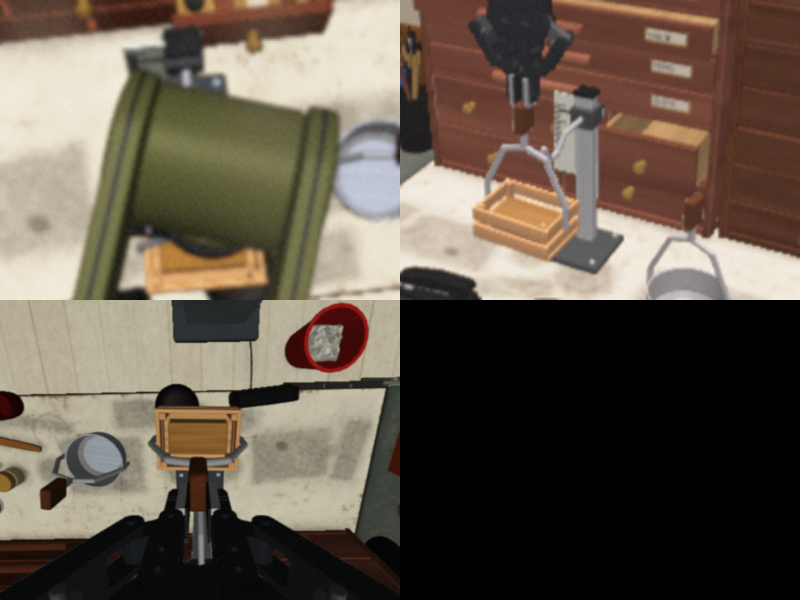

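The scene crop shows the bail ahead of the hook, but a lot of the grip shows below the fingertips (about 100–133 crop rows), so it may have slipped. In the wrist view the grip lines up with the hook. I'll check the heights.

Run:
```python
from h import *
b=load('s3.png');w=load('w3.png')
f=lambda P:(proj(b,P)-[170,110])*2
x,y=405,-80.5
for h in (0,30,60,90,114):
    print(h,f([[x,y,h+190],[x,y,h+150],[x,y,h+129],[x-2,y+58,h+60],[x-1,y-58,h+60],[x-41,y-56,h]]).round().tolist())
print('tcp',f([[x,y,268]]),'hook tip',f([[447.5,-80.4,222]]), 'seat',f([[474.5,-81,200]]))
print('wrist',(proj(w,[[x,y,230],[x,y,190],[447.5,-80.4,222],[474.5,-81,200]])/1.28+[0,300]).round().tolist())
```

```text
0 [[126.0, 184.0], [127.0, 211.0], [127.0, 225.0], [91.0, 257.0], [167.0, 281.0], [152.0, 334.0]]
30 [[125.0, 163.0], [126.0, 191.0], [126.0, 205.0], [90.0, 239.0], [167.0, 262.0], [152.0, 316.0]]
60 [[124.0, 141.0], [125.0, 170.0], [126.0, 185.0], [88.0, 220.0], [167.0, 243.0], [151.0, 298.0]]
90 [[123.0, 119.0], [124.0, 149.0], [125.0, 164.0], [87.0, 201.0], [167.0, 223.0], [151.0, 278.0]]
114 [[122.0, 101.0], [123.0, 131.0], [124.0, 147.0], [86.0, 185.0], [166.0, 206.0], [150.0, 263.0]]
tcp [[123.30597749 128.2107624 ]] hook tip [[141.33705653 146.79358629]] seat [[152.21296796 152.91920043]]
wrist [[198.0, 459.0], [198.0, 447.0], [199.0, 493.0], [199.0, 504.0]]
```

Heights agree with no slip: the crate is at about 114 mm and weighs roughly 5.1 N. The hook tip is in line, so I'll move it over the seat.

Call:
jog_arm --increments '[{"tx": 5,"ty": 0,"tz": 0,"ax": 0,"ay": 0,"az": 0,"gripper": 0},{"tx": 10,"ty": 0,"tz": 0,"ax": 0,"ay": 0,"az": 0,"gripper": 0},{"tx": 10,"ty": 0,"tz": 0,"ax": 0,"ay": 0,"az": 0,"gripper": 0},{"tx": 10,"ty": 0,"tz": 0,"ax": 0,"ay": 0,"az": 0,"gripper": 0},{"tx": 10,"ty": 0,"tz": 0,"ax": 0,"ay": 0,"az": 0,"gripper": 0},{"tx": 10,"ty": 0,"tz": 0,"ax": 0,"ay": 0,"az": 0,"gripper": 0},{"tx": 10,"ty": 0,"tz": 0,"ax": 0,"ay": 0,"az": 0,"gripper": 0},{"tx": 5,"ty": 0,"tz": 0,"ax": 0,"ay": 0,"az": 0,"gripper": 0},{"tx": 0,"ty": 0,"tz": 0,"ax": 0,"ay": 0,"az": 0,"gripper": 0},{"tx": 0,"ty": 0,"tz": 0,"ax": 0,"ay": 0,"az": 0,"gripper": 0}]'

```text
time: 8.1
eef_pos: [474.5, -80.9, 268.5]
eef_rot: [180.0, -0.0, 178.9]
force: [-0.0, 0.4, -5.0]
gripper_width: 10.9
finger_force: 58.7
```

Run:
```python
from h import *
b=snap('scene','s4.png');w=snap('wrist','w4.png')
s=ctrl.read_state();print(s['time'],s['eef_pos'],s['force'])
B=cv2.resize(b['img'][120:240,180:340],(640,480),interpolation=cv2.INTER_CUBIC)
cv2.imwrite('pics/c4.png',B)
f=lambda P:((proj(b,P)-[180,120])*4).round().tolist()
x,y=474.5,-81
print(f([[x,y,268],[x,y,243],[x,y,264],[447.5,-80.4,222],[x,y,200],[x+29,y,218]]))
```

```text
8.2 [474.56744615 -80.88237305 268.57603527] [ 1.16437464  0.28998209 -4.50234799]
[[262.0, 172.0], [263.0, 207.0], [263.0, 177.0], [243.0, 254.0], [264.0, 266.0], [285.0, 223.0]]
```

View pics/c4.png

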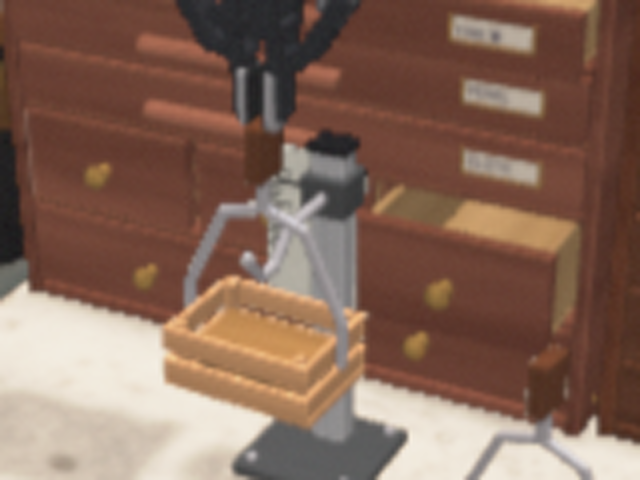

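The bail peak (263,207) is above the seat, with the hook tip (248,260) through the bail. Lowering now.

Call:
jog_arm --increments '[{"tx": 0,"ty": 0,"tz": -4,"ax": 0,"ay": 0,"az": 0,"gripper": 0},{"tx": 0,"ty": 0,"tz": -5,"ax": 0,"ay": 0,"az": 0,"gripper": 0},{"tx": 0,"ty": 0,"tz": -5,"ax": 0,"ay": 0,"az": 0,"gripper": 0},{"tx": 0,"ty": 0,"tz": -5,"ax": 0,"ay": 0,"az": 0,"gripper": 0},{"tx": 0,"ty": 0,"tz": -4,"ax": 0,"ay": 0,"az": 0,"gripper": 0},{"tx": 0,"ty": 0,"tz": -3,"ax": 0,"ay": 0,"az": 0,"gripper": 0},{"tx": 0,"ty": 0,"tz": -3,"ax": 0,"ay": 0,"az": 0,"gripper": 0},{"tx": 0,"ty": 0,"tz": -3,"ax": 0,"ay": 0,"az": 0,"gripper": 0},{"tx": 0,"ty": 0,"tz": -3,"ax": 0,"ay": 0,"az": 0,"gripper": 0},{"tx": 0,"ty": 0,"tz": -3,"ax": 0,"ay": 0,"az": 0,"gripper": 0},{"tx": 0,"ty": 0,"tz": -3,"ax": 0,"ay": 0,"az": 0,"gripper": 0},{"tx": 0,"ty": 0,"tz": -3,"ax": 0,"ay": 0,"az": 0,"gripper": 0}]'

```text
time: 9.7
eef_pos: [474.9, -80.9, 224.5]
eef_rot: [-180.0, 0.0, 178.9]
force: [-0.9, 0.1, -4.1]
gripper_width: 10.7
finger_force: 58.8
```

Call:
jog_arm --increments '[{"tx": 0,"ty": 0,"tz": -2,"ax": 0,"ay": 0,"az": 0,"gripper": 0},{"tx": 0,"ty": 0,"tz": -2,"ax": 0,"ay": 0,"az": 0,"gripper": 0},{"tx": 0,"ty": 0,"tz": -2,"ax": 0,"ay": 0,"az": 0,"gripper": 0},{"tx": 0,"ty": 0,"tz": -2,"ax": 0,"ay": 0,"az": 0,"gripper": 0},{"tx": 0,"ty": 0,"tz": -2,"ax": 0,"ay": 0,"az": 0,"gripper": 0},{"tx": 0,"ty": 0,"tz": 0,"ax": 0,"ay": 0,"az": 0,"gripper": 0},{"tx": 0,"ty": 0,"tz": 0,"ax": 0,"ay": 0,"az": 0,"gripper": 0}]'

```text
time: 10.58
eef_pos: [474.9, -80.9, 214.7]
eef_rot: [-180.0, 0.0, 178.9]
force: [0.3, -0.3, -2.0]
gripper_width: 10.8
finger_force: 59.0
```

Call:
jog_arm --increments '[{"tx": 0,"ty": 0,"tz": -2,"ax": 0,"ay": 0,"az": 0,"gripper": 0},{"tx": 0,"ty": 0,"tz": -2,"ax": 0,"ay": 0,"az": 0,"gripper": 0},{"tx": 0,"ty": 0,"tz": -2,"ax": 0,"ay": 0,"az": 0,"gripper": 0},{"tx": 0,"ty": 0,"tz": -2,"ax": 0,"ay": 0,"az": 0,"gripper": 0},{"tx": 0,"ty": 0,"tz": -2,"ax": 0,"ay": 0,"az": 0,"gripper": 0},{"tx": 0,"ty": 0,"tz": -2,"ax": 0,"ay": 0,"az": 0,"gripper": 0},{"tx": 0,"ty": 0,"tz": 0,"ax": 0,"ay": 0,"az": 0,"gripper": 0},{"tx": 0,"ty": 0,"tz": 0,"ax": 0,"ay": 0,"az": 0,"gripper": 0},{"tx": 0,"ty": 0,"tz": 0,"ax": 0,"ay": 0,"az": 0,"gripper": 0}]'

```text
time: 11.7
eef_pos: [474.9, -80.9, 202.7]
eef_rot: [-180.0, 0.0, 178.9]
force: [0.0, 0.5, 0.3]
gripper_width: 10.7
finger_force: 59.3
```

Run:
```python
from h import *
f=[]
for i in range(5):
    b=optics.snapshot('scene'); f.append(ctrl.read_state()['force'])
print(np.mean(f,0),np.std(f,0))
b=snap('scene','s5.png')
cv2.imwrite('pics/c5.png',cv2.resize(b['img'][120:240,180:340],(640,480),interpolation=cv2.INTER_CUBIC))
```

```text
[ 0.14609088 -0.28558937 -0.43423346] [0.33870143 0.30882154 0.51628983]
```

View pics/c5.png

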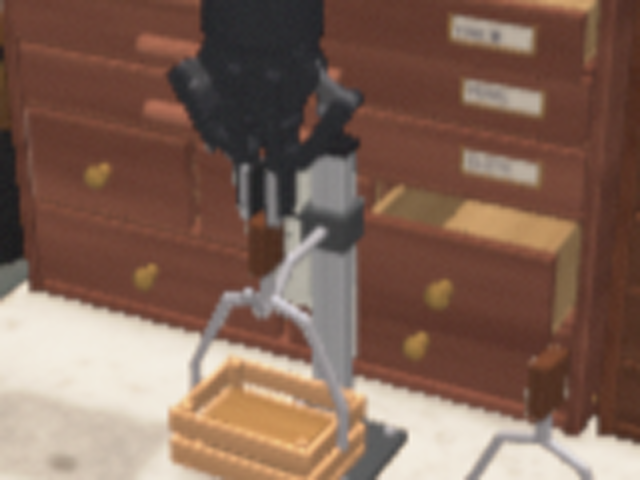

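The bail sits in the hook at (262,300) and nearly all the weight has gone to the spring. Releasing.

Call:
jog_arm --increments '[{"tx": 0,"ty": 0,"tz": -1,"ax": 0,"ay": 0,"az": 0,"gripper": 0},{"tx": 0,"ty": 0,"tz": -1,"ax": 0,"ay": 0,"az": 0,"gripper": 0},{"tx": 0,"ty": 0,"tz": 0,"ax": 0,"ay": 0,"az": 0,"gripper": 0},{"tx": 0,"ty": 0,"tz": 0,"ax": 0,"ay": 0,"az": 0,"gripper": 0.2},{"tx": 0,"ty": 0,"tz": 0,"ax": 0,"ay": 0,"az": 0,"gripper": 0.3},{"tx": 0,"ty": 0,"tz": 0,"ax": 0,"ay": 0,"az": 0,"gripper": 0.7},{"tx": 0,"ty": 0,"tz": 0,"ax": 0,"ay": 0,"az": 0,"gripper": 0.7},{"tx": 0,"ty": 0,"tz": 0,"ax": 0,"ay": 0,"az": 0,"gripper": 0.7},{"tx": 0,"ty": 0,"tz": 0,"ax": 0,"ay": 0,"az": 0,"gripper": 0.7}]'

```text
time: 13.12
eef_pos: [474.8, -80.9, 200.5]
eef_rot: [-180.0, -0.0, 178.9]
force: [-0.3, 0.2, -0.3]
gripper_width: 59.7
finger_force: 0.0
```

Call:
jog_arm --increments '[{"tx": 0,"ty": 0,"tz": 5,"ax": 0,"ay": 0,"az": 0,"gripper": 0.7},{"tx": 0,"ty": 0,"tz": 15,"ax": 0,"ay": 0,"az": 0,"gripper": 0.7},{"tx": 0,"ty": 0,"tz": 20,"ax": 0,"ay": 0,"az": 0,"gripper": 0.7},{"tx": 0,"ty": 0,"tz": 20,"ax": 0,"ay": 0,"az": 0,"gripper": 0.7},{"tx": 0,"ty": 0,"tz": 20,"ax": 0,"ay": 0,"az": 0,"gripper": 0.7},{"tx": 0,"ty": 0,"tz": 20,"ax": 0,"ay": 0,"az": 0,"gripper": 0.7},{"tx": 0,"ty": 0,"tz": 0,"ax": 0,"ay": 0,"az": 0,"gripper": 0.7},{"tx": 0,"ty": 0,"tz": 0,"ax": 0,"ay": 0,"az": 0,"gripper": 0.7},{"tx": 0,"ty": 0,"tz": 0,"ax": 0,"ay": 0,"az": 0,"gripper": 0.7},{"tx": 0,"ty": 0,"tz": 0,"ax": 0,"ay": 0,"az": 0,"gripper": 0.7},{"tx": 0,"ty": 0,"tz": 0,"ax": 0,"ay": 0,"az": 0,"gripper": 0.7},{"tx": 0,"ty": 0,"tz": 0,"ax": 0,"ay": 0,"az": 0,"gripper": 0.7}]'

```text
time: 14.62
eef_pos: [474.7, -80.9, 300.3]
eef_rot: [180.0, -0.0, 178.9]
force: [0.0, 0.9, 0.2]
gripper_width: 59.7
finger_force: 0.0
```

Call:
jog_arm --increments '[{"tx": 0,"ty": 0,"tz": 0,"ax": 0,"ay": 0,"az": 0,"gripper": 0.7},{"tx": 0,"ty": 0,"tz": 0,"ax": 0,"ay": 0,"az": 0,"gripper": 0.7},{"tx": 0,"ty": 0,"tz": 0,"ax": 0,"ay": 0,"az": 0,"gripper": 0.7},{"tx": 0,"ty": 0,"tz": 0,"ax": 0,"ay": 0,"az": 0,"gripper": 0.7},{"tx": 0,"ty": 0,"tz": 0,"ax": 0,"ay": 0,"az": 0,"gripper": 0.7},{"tx": 0,"ty": 0,"tz": 0,"ax": 0,"ay": 0,"az": 0,"gripper": 0.7},{"tx": 0,"ty": 0,"tz": 0,"ax": 0,"ay": 0,"az": 0,"gripper": 0.7},{"tx": 0,"ty": 0,"tz": 0,"ax": 0,"ay": 0,"az": 0,"gripper": 0.7},{"tx": 0,"ty": 0,"tz": 0,"ax": 0,"ay": 0,"az": 0,"gripper": 0.7},{"tx": 0,"ty": 0,"tz": 0,"ax": 0,"ay": 0,"az": 0,"gripper": 0.7},{"tx": 0,"ty": 0,"tz": 0,"ax": 0,"ay": 0,"az": 0,"gripper": 0.7},{"tx": 0,"ty": 0,"tz": 0,"ax": 0,"ay": 0,"az": 0,"gripper": 0.7}]'

```text
time: 16.12
eef_pos: [474.8, -80.9, 300.5]
eef_rot: [-180.0, -0.0, 178.9]
force: [0.2, -0.3, -0.8]
gripper_width: 59.8
finger_force: 0.0
```

Run:
```python
from h import *
b=snap('scene','s6.png')
for i in range(6):
    c=optics.snapshot('scene'); print(np.abs(c['img'].astype(int)-b['img'])[120:250,180:340].mean().round(2))
print(ctrl.read_state()['time'],ctrl.read_state()['force'])
cv2.imwrite('pics/c6.png',cv2.resize(b['img'][120:240,180:340],(640,480),interpolation=cv2.INTER_CUBIC))
```

```text
0.93
0.93
0.92
0.92
0.93
0.93
16.475 [ 0.36332176 -0.50414175  0.94631407]
```

View pics/c6.png

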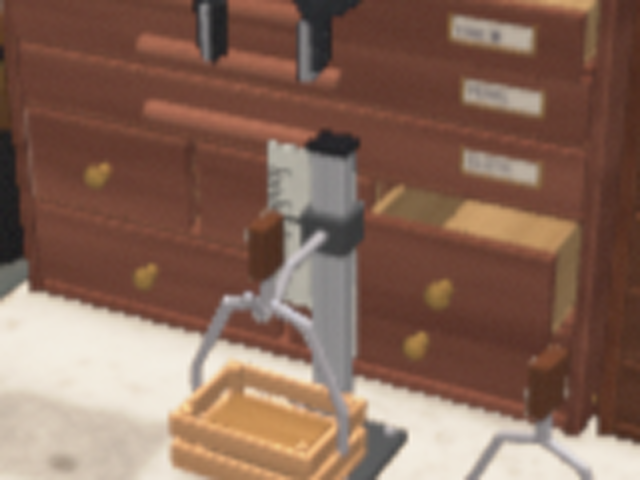

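The crate hangs level from the peak of its bail at (262,300), clear of the gripper. The frame differences are only noise, and the pan is where it was. I'll wait a little for the spring to settle, then hand in.

Call:
jog_arm --increments '[{"tx": 0,"ty": 0,"tz": 10,"ax": 0,"ay": 0,"az": 0,"gripper": 0.7},{"tx": 0,"ty": 0,"tz": 0,"ax": 0,"ay": 0,"az": 0,"gripper": 0.7},{"tx": 0,"ty": 0,"tz": 0,"ax": 0,"ay": 0,"az": 0,"gripper": 0.7},{"tx": 0,"ty": 0,"tz": 0,"ax": 0,"ay": 0,"az": 0,"gripper": 0.7},{"tx": 0,"ty": 0,"tz": 0,"ax": 0,"ay": 0,"az": 0,"gripper": 0.7},{"tx": 0,"ty": 0,"tz": 0,"ax": 0,"ay": 0,"az": 0,"gripper": 0.7},{"tx": 0,"ty": 0,"tz": 0,"ax": 0,"ay": 0,"az": 0,"gripper": 0.7},{"tx": 0,"ty": 0,"tz": 0,"ax": 0,"ay": 0,"az": 0,"gripper": 0.7},{"tx": 0,"ty": 0,"tz": 0,"ax": 0,"ay": 0,"az": 0,"gripper": 0.7},{"tx": 0,"ty": 0,"tz": 0,"ax": 0,"ay": 0,"az": 0,"gripper": 0.7},{"tx": 0,"ty": 0,"tz": 0,"ax": 0,"ay": 0,"az": 0,"gripper": 0.7},{"tx": 0,"ty": 0,"tz": 0,"ax": 0,"ay": 0,"az": 0,"gripper": 0.7}]'

```text
time: 17.98
eef_pos: [474.8, -80.8, 310.5]
eef_rot: [-180.0, 0.0, 178.9]
force: [-0.3, 0.0, -0.5]
gripper_width: 60.1
finger_force: 0.0
```

```bash
python3 -c "
from cell import ctrl
print(ctrl.finish_job())"
```

```text
the job is handed in; nothing more can be done
None
```

The crate hangs level and at rest by its bail on the balance hook, lowered slowly and released, with the pan untouched; I handed the job in at about 18 s, and no verdict came back.

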